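# Insulate and stack the coupling boxes, then set the level knob

### The job

Prepare the bench for a pulse test: lay the larger white insulating sheet flat, centred and square on top of the big grey coupling box, then stand the small grey coupling box upright on the middle of the sheet, lined up with it lengthwise, setting both down gently without dropping them and without the two metal boxes ever touching. Only when the stack stands, turn the black level knob until its white pointer meets the one raised mark on the ring around it. Leave everything else on the bench where it is.

Things in the scene. Friction and masses are not known exactly. Their poses are not given: they have to be found in the camera images.
- sheet: Loose rigid white insulating sheet, 62 (own x) x 124 (own y) x 8 mm thick (z), about 0.12 kg, lying flat on the table. Origin: centre of its underside. Grasp it from above across its 62 mm width (own x). A smaller white piece nearby is an offcut, not this sheet.
- small_box: Loose small die-cast coupling box, all grey, 46 (own x) x 100 (own y) x 45 mm high (z), about 0.35 kg, lid up. Two connector stubs (14 mm across, 12 mm long) stick out of its +y end face only; either end may point either way on the stack. Origin: centre of its underside, stubs not counted. Grasp from above across the 46 mm width (own x).
- lower_box: Big die-cast coupling box, all grey, fixed, 110 (own x) x 150 (own y) x 70 mm high, four connector stubs 16 mm long on its -x face. Flat top; small screw heads right at its corners do not hinder the sheet. Origin: centre of its underside.
- lower_top (a point): Centre of the flat top of the big box, 70 mm above the table; axes as lower_box.
- level_knob (a joint): Angle of the black level knob (rad) on top of the white control unit: it turns about the vertical, grows clockwise seen from above, stops at 0 and 4.7, stays where it is left (friction about 0.04 N m). At 0 the pointer points to the unit's own +y (roughly to world +y, the unit being turned by up to 0.2 rad).
- knob_grip (a point): Point on the knob's axis 35.5 mm above the unit's top, the height to put the TCP to grip the knob from above. The grip is an upright bar 50 mm long (along the pointer direction), 14 mm thick, its top 3 mm above this point and its foot 23 mm below it, on a round skirt of 62 mm diameter.
- knob_pointer (a point): Tip of the knob's white pointer nib, 40 mm from the axis, 8 mm above the unit's top; turns with the knob. The bar points along axis to pointer; its top carries a white line on the pointer's half.
- ring_mark (a point): Inner end of the one raised white mark (5 mm wide, 14 mm long) on the grey scale ring around the knob, 40 mm from the knob's axis, 8 mm above the unit's top; it does not move. It lies clockwise of the pointer at the start, 0.6 to 1.5 rad on. All other scale lines are thin and flat.
- control_unit: White control unit, 170 x 170 x 74 mm high, fixed, two red handles on its -x face. Origin: centre of its underside.
- offcut: Loose white offcut of sheet, 34 x 58 x 8 mm, bystander, leave alone. Origin: underside centre.
- screw_jar: Loose clear jar with metal cap, 48 mm across, 60 mm high, bystander. Origin: underside centre.
- wrench: Loose steel wrench lying flat beyond the big box, bystander.
- terminator: Loose steel terminator, a stepped cylinder 32 mm across, 45 mm high, standing, bystander. Origin: underside centre.
- blank_panel: Loose bare copper earth plate 90 x 160 x 4 mm lying at the right, bystander. Origin: underside centre.

How it is judged:
By the outcome, as a careful person would: the job done as asked, in the order asked, and still so for the second after the job is handed in, with the robot touching nothing.
It also fails if it takes over 70 s, if anything falls off the work surface, if the arm or the gripper's body presses on something with over 40 N, if the wrist force passes 120 N, or if a joint passes its speed limit or range.

### The arm

A 7-joint arm with a two-finger parallel gripper is mounted at the origin on the work surface. World frame = base frame: x ahead of the robot, y to its left, z up, the work surface at z = 0. Lengths are in m, angles in degrees, forces in N, time in s.
With the tool pointing down it reaches from about 0.425 to 0.875 m from the base axis. Payload 4.7 kg.
Tool frame: the origin (TCP) lies between the finger pads, 19 mm behind the fingertips; this is the grasp point; z points along the fingers, y is the line along which they close (so a half turn about z gives the same grasp; the last joint's range is limited). The gripper opens to 87 mm and grips with 3 to 60 N. Pads are 19 mm wide; open, the fingers measure 117 mm over their backs; the gripper's body (75 mm by 190 mm) begins 51 mm behind the grasp point.
Start: joints at [72.084, 18.392, -4.016, 83.108, 1.295, 78.541, -3.26], TCP at [0.209, -0.616, 0.241] pointing down, gripper open.
Joint ranges: [-163.93, 163.93], [-17.29, 119.83], [-79.2, 71.16], [3.27, 140.29], [-89.18, 269.18], [5.43, 117.66], [-154.24, 154.24]. Speed limits (degrees/s): [147.25, 147.25, 180, 180, 180, 180, 180].

### API

Orientations are given as [roll, pitch, yaw] about the fixed x, y, z axes, in that order (R = Rz(yaw) Ry(pitch) Rx(roll)).
In Python, from cell import get_obs, cams, ticket, finder gives the robot as it stands.
- The arm moves only by the shell command python3 -m creep 'ROWS' [FORCE]. ROWS is text: rows parted by semicolons, each of 5 numbers parted by spaces: the shift along the world's x, y, z in m, then the turn about the world's z in degrees, then the finger opening in m, from 0 to 0.087. A call has 1 to 8 rows; each row shifts and turns the commanded pose from where the row before left it; what a row does not reach is not made up. A row lasts 1/8 s, in which the tool goes at most 62.5 mm and 10.7 degrees, less where a joint would pass 70% of its speed; a pose out of reach is approached as far as the arm can. A call with a gripper value outside its range is refused whole. The fingers move at their own pace and stop on an object; FORCE is the grip in N (left out, the last holds). Time passes only in rows, so rows that do not move let the fingers close. It gives the time, the measured TCP pose, the force, the opening and the grip force at its end, in the units of the state.
- get_obs(): the state, without advancing time (a new reading comes with each control period).
- cams.read_camera(name): name is "scene" or "side" or "wrist"; returns the picture (384x512x3 uint8, red, green, blue); there is no depth.
- cams.calibration(name): a dict with "fx", "fy", "cx", "cy" (pixels), "extrinsics" (4x4, takes a point from world to camera coordinates). Camera axes: x right, y down, z forward; pixel columns grow to the right and rows downward; lengths in m; the calibration is good to about 2 mm. A picture is of the moment at which its call begins: read the wrist's pose just before it. calibration takes no time and is no camera call; for the wrist camera it gives the pose at the moment of the call.
- ticket.sign_off(): hands the job in; it is judged then, once.
Trained networks look in the newest picture that a camera, given by its name, has taken for a name from the list of things; names that differ only in an ending like _2 or _b are one class to them, and where a whole thing is asked for, a point or a joint stands for the part that bears it (a point fixed in the world has none). Each returns a list of dicts, best first, with "p" (0 to 1); they miss things now and then, are a little off and sometimes report something else, mostly with a low value. They report only what shows in the picture. A call takes as long as a camera call.
- finder.masks_of(name, camera): "mask" (384x512 bool, what is visible of it) and "xy" ([column, row] in pixels, amid what is visible of it).
- finder.tip_of(name, camera): "xy" ([column, row] in pixels: a listed point, or the origin of a listed thing).
The state is a dict: "time_s": time; "qpos": joint angles; "joint_velocities": joint speeds; "effort": joint torques, N m; "tool_pos": TCP position; "tool_rot": TCP orientation; "force": force on the tool from outside, world axes, zero at the start; "wrist_torque": the same for the moment, N m; "grip_width": finger opening in m; "grasp_force": force on a finger pad.
Only numpy, scipy, OpenCV 4.12 (cv2) and the standard library are available. Lean on these libraries where they do the work, as an engineer would, in place of code of your own. Each camera call takes 0.05 s, during which the arm holds its last target. There are 200 camera calls.

## Working session

There is one attempt and no reset: what is moved stays moved. The work goes in short steps, Python scripts to look and compute and a shell command to move; the robot and the scene stay as the last step left them, time stands still between calls to the robot, and variables do not carry over. Pictures are saved under pics/ and viewed, at most 10 in all, crops included, and the job is handed in when it is done.

```bash
mkdir -p pics
cat > h.py <<'E'
import numpy as np, cv2
from cell import get_obs, cams, ticket, finder
def ray(cam,uv,z,C=None):
    C=C or cams.calibration(cam); E=np.array(C["extrinsics"]); R,t=E[:3,:3],E[:3,3]
    d=R.T@np.array([(uv[0]-C["cx"])/C["fx"],(uv[1]-C["cy"])/C["fy"],1]); o=-R.T@t
    return o+d*(z-o[2])/d[2]
def proj(cam,p,C=None):
    C=C or cams.calibration(cam); E=np.array(C["extrinsics"]); q=E[:3,:3]@np.array(p)+E[:3,3]
    return np.array([C["fx"]*q[0]/q[2]+C["cx"],C["fy"]*q[1]/q[2]+C["cy"]])
def snap(cam,name=None):
    im=cams.read_camera(cam)
    if name: cv2.imwrite("pics/"+name,im[:,:,::-1])
    return im
E
python3 - <<'E'
from h import *
a=snap("scene");b=snap("side")
cv2.imwrite("pics/a.png",cv2.resize(np.vstack([a,b]),(800,1200))[:600,:,::-1]);cv2.imwrite("pics/b.png",cv2.resize(b,(800,600))[:,:,::-1])
for c in ("scene","side"):
    E=np.array(cams.calibration(c)["extrinsics"]);print(c,-E[:3,:3].T@E[:3,3])
    for n,z in [("sheet",0),("small_box",0),("lower_box",0),("lower_top",.07),("control_unit",0),("knob_grip",.1095),("knob_pointer",.082),("ring_mark",.082),("screw_jar",0),("terminator",0),("offcut",0),("blank_panel",0)]:
        print(n,[(np.round(r["xy"]),round(r["p"],2),np.round(ray(c,r["xy"],z)[:2],3)) for r in finder.tip_of(n,c)[:2]])
print(get_obs()["time_s"])
E
```

```text
scene [ 1.48068058 -0.23367152  0.72359735]
sheet [(array([180., 233.]), 0.7, array([ 0.591, -0.259])), (array([180., 203.]), 0.57, array([ 0.44 , -0.251]))]
small_box [(array([180., 204.]), 0.83, array([ 0.442, -0.253])), (array([261., 222.]), 0.63, array([ 0.586, -0.013]))]
lower_box [(array([263., 225.]), 0.63, array([ 0.602, -0.01 ]))]
lower_top [(array([263., 204.]), 0.84, array([ 0.589, -0.009]))]
control_unit [(array([360., 219.]), 0.63, array([0.63 , 0.296]))]
knob_grip [(array([366., 188.]), 0.58, array([0.62 , 0.301]))]
knob_pointer [(array([378., 192.]), 0.66, array([0.61 , 0.351]))]
ring_mark [(array([372., 201.]), 0.57, array([0.652, 0.31 ])), (array([112., 228.]), 0.33, array([ 0.637, -0.431]))]
screw_jar [(array([364., 216.]), 0.74, array([0.619, 0.315])), (array([295., 184.]), 0.69, array([0.398, 0.156]))]
terminator [(array([320., 261.]), 0.61, array([0.783, 0.107]))]
offcut [(array([240., 186.]), 0.69, array([ 0.37 , -0.039]))]
blank_panel [(array([113., 226.]), 0.68, array([ 0.52 , -0.455]))]
side [ 0.47082959 -0.65346984  0.78464288]
sheet [(array([279., 286.]), 0
[... 203 characters left out ...]
0.023])), (array([219., 294.]), 0.23, array([ 0.444, -0.259]))]
lower_top [(array([279., 284.]), 0.69, array([ 0.576, -0.293])), (array([266., 185.]), 0.68, array([ 0.602, -0.004]))]
control_unit [(array([256., 131.]), 0.92, array([0.625, 0.315]))]
knob_grip [(array([251., 104.]), 0.77, array([0.611, 0.315]))]
knob_pointer [(array([251., 104.]), 0.64, array([0.615, 0.356]))]
ring_mark [(array([262., 111.]), 0.74, array([0.645, 0.314]))]
screw_jar [(array([189., 168.]), 0.87, array([0.393, 0.172]))]
terminator [(array([317., 165.]), 0.69, array([0.785, 0.119]))]
offcut [(array([189., 227.]), 0.54, array([ 0.383, -0.053]))]
blank_panel [(array([267., 381.]), 0.62, array([ 0.52 , -0.457]))]
1.3
```

View pics/a.png

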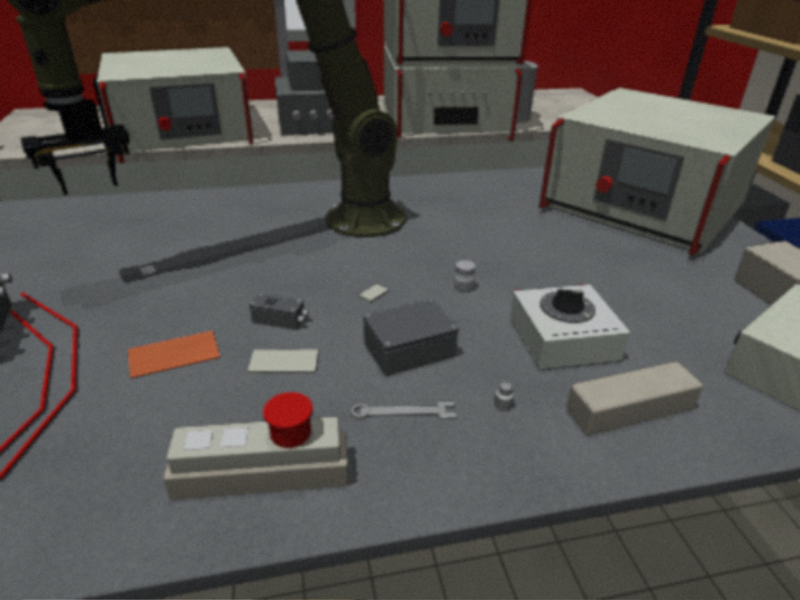

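View pics/b.png

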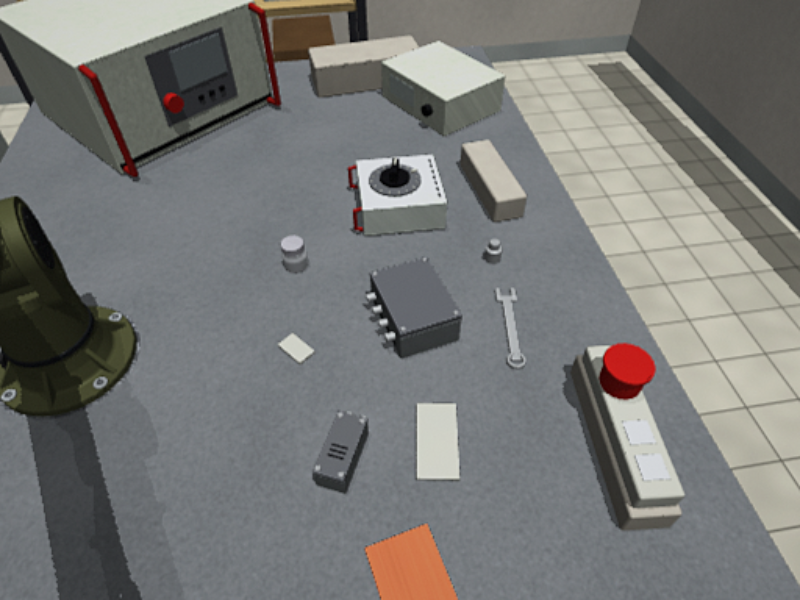

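The scene view (800x600 scale) shows the sheet at (283,360), the small box at (280,311), the big box at (410,335) and the knob unit at (570,325). The side view agrees, with the big box's stubs facing the robot. I'll move above the sheet and small box for a close look.

```bash
python3 -m creep '0.04 0.04 0.015 0 0.087;0.04 0.04 0.015 0 0.087;0.04 0.04 0.015 0 0.087;0.04 0.04 0.015 0 0.087;0.04 0.04 0.015 0 0.087;0.04 0.04 0.015 0 0.087;0.03 0.04 0.0 0 0.087;0.02 0.04 0.0 0 0.087'
python3 - <<'E'
from h import *
o=get_obs();print(o["tool_pos"],o["tool_rot"],o["qpos"],o["time_s"])
E=np.array(cams.calibration("wrist")["extrinsics"]);print(-E[:3,:3].T@E[:3,3],E[:3,:3],cams.calibration("wrist")["fx"])
E
```

```text
time_s: 2.3
tool_pos: [0.5, -0.2938, 0.3315]
tool_rot: [180.0, -0.0, 18.8]
force: [0.1, -0.6, -0.0]
grip_width: 0.0871
grasp_force: 0.0
[ 0.50004205 -0.29375771  0.33149206] [ 1.79979580e+02 -4.03856537e-02  1.87990124e+01] [ 45.18135536   9.21565241 -19.84088893  84.59050035   3.10747179
  86.69396382 -45.80110782] 2.3
[ 0.57682312 -0.26686253  0.47458448] [[ 3.21053075e-01 -9.47061106e-01  4.30375240e-04]
 [-9.06590156e-01 -3.07201962e-01  2.89346235e-01]
 [-2.73896353e-01 -9.32856723e-02 -9.57224410e-01]] 317.20317647401765
```

Run:
```python
from h import *
C=cams.calibration("wrist");a=snap("wrist","c.png")
for n,z in [("sheet",.008),("small_box",.045)]:
    for r in finder.masks_of(n,"wrist")[:2]:
        m=r["mask"].astype(np.uint8); c=max(cv2.findContours(m,0,2)[0],key=cv2.contourArea)[:,0]
        P=np.array([ray("wrist",u,z,C)[:2] for u in c],np.float32)
        print(n,r["p"],r["xy"],cv2.minAreaRect(P))
    for r in finder.tip_of(n,"wrist")[:2]: print("tip",r["p"],ray("wrist",r["xy"],0,C))
```

```text
sheet 0.76 [249.6, 92.7] ((0.5875353813171387, -0.2534438967704773), (0.12394093722105026, 0.06221529096364975), 79.46227264404297)
tip 0.73 [0.60183946 0.03282843 0.        ]
tip 0.57 [ 0.58501675 -0.25363502  0.        ]
small_box 0.84 [222.9, 190.5] ((0.4525831639766693, -0.25361892580986023), (0.11160650104284286, 0.05488425865769386), 62.49292755126953)
tip 0.71 [ 4.44612585e-01 -2.62292974e-01  5.55111512e-17]
tip 0.53 [ 0.39055199 -0.04913969  0.        ]
```

View pics/c.png

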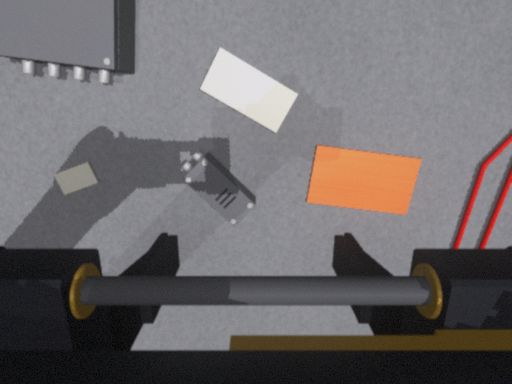

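The wrist view shows the sheet at (249,91), with a fitted size of 124 x 62 mm that matches. The small box is at (220,188) with its stubs to the upper left, and the big box is at the top left. Next I'll look at the big box from above.

```bash
python3 -m creep '0.012 0.033 0.0 7.5 0.087;0.012 0.033 0.0 7.5 0.087;0.012 0.033 0.0 7.5 0.087;0.012 0.033 0 7.5 0.087;0.012 0.033 0 7.5 0.087;0.012 0.033 0 7.5 0.087;0.012 0.033 0 7.5 0.087;0.012 0.033 0 7.5 0.087'
python3 - <<'E'
from h import *
snap("wrist");C=cams.calibration("wrist");a=snap("wrist","d.png")
for n,z in [("lower_box",.07)]:
    for r in finder.masks_of(n,"wrist")[:2]:
        m=r["mask"].astype(np.uint8); c=max(cv2.findContours(m,0,2)[0],key=cv2.contourArea)[:,0]
        P=np.array([ray("wrist",u,z,C)[:2] for u in c],np.float32)
        print(n,r["p"],r["xy"],cv2.minAreaRect(P))
for n in ("lower_top","lower_box"):
    for r in finder.tip_of(n,"wrist")[:2]: print("tip",n,r["p"],ray("wrist",r["xy"],.07,C),ray("wrist",r["xy"],0,C))
E
```

```text
time_s: 3.55
tool_pos: [0.5949, -0.0333, 0.3312]
tool_rot: [180.0, 0.1, 78.7]
force: [-0.0, 0.0, 0.1]
grip_width: 0.0873
grasp_force: 0.0
lower_box 0.58 [251.3, 153.1] ((0.5919125080108643, -0.01189347356557846), (0.12050914764404297, 0.15134645998477936), 12.162922859191895)
tip lower_top 0.74 [ 0.59408215 -0.00962984  0.07      ] [ 0.59105405 -0.02039031  0.        ]
tip lower_box 0.86 [ 5.96314804e-01 -5.72274631e-05  7.00000000e-02] [ 0.59367314 -0.00916085  0.        ]
```

View pics/d.png

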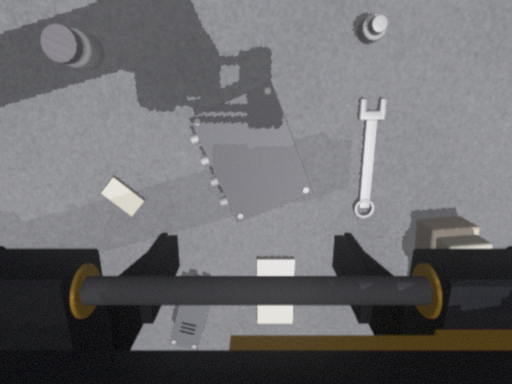

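The view shows the big box's top with corner screws at about (197,121), (267,91), (306,190) and (240,216). The stubs are on its left side. I'll refine the top's pose from the screws and edges.

Run:
```python
from h import *
C=cams.calibration("wrist");g=cv2.imread("pics/d.png",0)
P=[]
for u in [(197,121),(267,91),(306,190),(240,216)]:
    w=g[u[1]-6:u[1]+7,u[0]-6:u[0]+7].astype(float);w=np.clip(w-np.median(w)-10,0,None);y,x=np.mgrid[-6:7,-6:7]
    q=np.array(u)+[(w*x).sum()/w.sum(),(w*y).sum()/w.sum()];p=ray("wrist",q,.0715,C)[:2];P.append(p);print(q,p)
P=np.array(P);print(P.mean(0))
for i in range(4):d=P[(i+1)%4]-P[i];print(np.linalg.norm(d),np.degrees(np.arctan2(d[1],d[0])))
cv2.imwrite("pics/e.png",cv2.resize(cv2.imread("pics/d.png")[70:240,160:340],None,fx=4,fy=3.5,interpolation=3))
```

```text
[196.93962264 123.85849057] [0.53548509 0.03419403]
[267.6432247   90.16037736] [0.62871787 0.05541534]
[305.52150245 189.87697333] [ 0.65396173 -0.07658019]
[239.96104928 215.9809221 ] [ 0.56161813 -0.0949452 ]
[ 0.5949457 -0.020479 ]
0.09561744113074325 12.822991093581873
0.1343877723032337 -79.17304529984239
0.09415208124016018 -168.7519517659022
0.131756887440304 101.44006909130614
```

View pics/e.png

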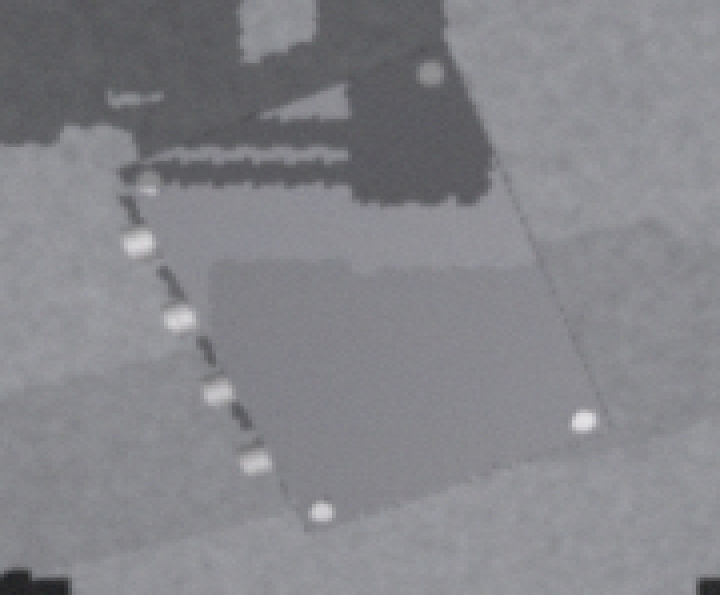

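The calibration I used in the refinement may not match the moment of that picture, so I'll redo it with the arm settled.

Run:
```python
from h import *
C=cams.calibration("wrist");a=snap("wrist","f.png");o=get_obs();print(o["tool_pos"],o["tool_rot"])
g=cv2.imread("pics/f.png",0)
P=[]
for q0 in [[.5355,.036],[.6285,.054],[.654,-.077],[.562,-.0955]]:
    u=np.round(proj("wrist",q0+[.0715],C)).astype(int)
    w=g[u[1]-5:u[1]+6,u[0]-5:u[0]+6].astype(float); k=cv2.GaussianBlur(w,(3,3),0);k[:, :]-=cv2.medianBlur(g,9)[u[1]-5:u[1]+6,u[0]-5:u[0]+6]
    j=np.unravel_index(k.argmax(),k.shape);y,x=np.mgrid[:11,:11];k=np.clip(k-k.max()/3,0,None)*(np.hypot(x-j[1],y-j[0])<3.5)
    q=u-5+[(k*x).sum()/k.sum(),(k*y).sum()/k.sum()];p=ray("wrist",q,.0715,C)[:2];P.append(p);print(u,q,p)
P=np.array(P);print(P.mean(0))
for i in range(4):d=P[(i+1)%4]-P[i];print(np.linalg.norm(d),np.degrees(np.arctan2(d[1],d[0])))
for r in finder.masks_of("lower_box","wrist")[:1]:
    c=max(cv2.findContours(r["mask"].astype(np.uint8),0,2)[0],key=cv2.contourArea)[:,0]
    print(cv2.minAreaRect(np.array([ray("wrist",u,.07,C)[:2] for u in c],np.float32)))
for n in ("lower_top","lower_box"):
    for r in finder.tip_of(n,"wrist")[:2]: print("tip",n,r["p"],ray("wrist",r["xy"],.07,C),ray("wrist",r["xy"],0,C))
```

```text
[ 0.59446898 -0.03445435  0.33104098] [-1.79988693e+02  7.87419980e-02  7.84661618e+01]
[197 122] [195.61680624 122.74819521] [0.53422208 0.03582009]
[268  91] [266.9982669   86.15771231] [0.62882265 0.06002668]
[306 190] [306.00141945 185.32434351] [ 0.65554039 -0.07059047]
[240 216] [240.44471947 211.30033003] [ 0.5636899  -0.08854523]
[ 0.59556875 -0.01582223]
0.09764847982155206 14.352993194070084
0.13332170894305193 -78.4396198491283
0.09358891348855605 -168.93940610299282
0.12780878515785696 103.33014659826195
((0.5916756987571716, -0.012045376002788544), (0.12007054686546326, 0.14961573481559753), 11.814056396484375)
tip lower_top 0.73 [ 0.59582373 -0.00841114  0.07      ] [ 0.59305694 -0.01773993  0.        ]
tip lower_box 0.61 [ 0.59641361 -0.00248584  0.07      ] [ 0.59374903 -0.01078783  0.        ]
```

```bash
python3 -m creep '-0.001 -0.03 -0.02 0 0.087;-0.001 -0.04 -0.03 0 0.087;-0.001 -0.04 -0.04 0 0.087;-0.001 -0.04 -0.04 0 0.087;-0.001 -0.04 -0.03 0 0.087;-0.002 -0.029 -0.02 1 0.087;0 0 0 0 0.087;0 0 0 0 0.087'
cat >> h.py <<'E'
def rect(n,z):
    C=cams.calibration("wrist");snap("wrist","last.png")
    for r in finder.masks_of(n,"wrist")[:2]:
        c=max(cv2.findContours(r["mask"].astype(np.uint8),0,2)[0],key=cv2.contourArea)[:,0]
        print(n,round(r["p"],2),r["xy"],[np.round(v,4) for v in cv2.minAreaRect(np.array([ray("wrist",u,z,C)[:2] for u in c],np.float32))])
E
python3 - <<'E'
from h import *
rect("sheet",.008);print(np.round(get_obs()["tool_pos"],4),get_obs()["tool_rot"])
cv2.imwrite("pics/g.png",cv2.imread("pics/last.png"))
E
```

```text
time_s: 5.0
tool_pos: [0.5881, -0.25, 0.1519]
tool_rot: [179.9, -0.0, 79.7]
force: [0.5, 0.1, -0.8]
grip_width: 0.087
grasp_force: 0.0
sheet 0.78 [252.8, 190.3] [array([ 0.5881, -0.2523]), array([0.1232, 0.0618]), np.float64(79.4404)]
[ 0.5887 -0.2491  0.1526] [ 1.79878829e+02 -1.32046303e-02  7.98282183e+01]
```

View pics/g.png

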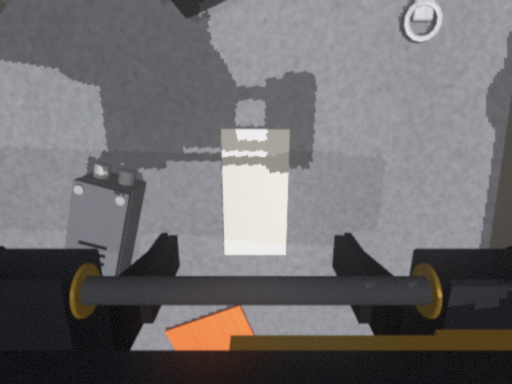

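The sheet is centred at (253,190), between the fingers, and the small box is clear on the left. Now to descend and grip.

```bash
python3 -m creep '0 -0.003 -0.03 0 0.087;0 0 -0.04 0 0.087;0 0 -0.03 0 0.087;0 0 -0.02 0 0.087;0 0 -0.008 0 0.087;0 0 0 0 0.087;0 0 0 0 0.05;0 0 0 0 0.05' 20; python3 -m creep '0 0 0 0 0.05;0 0 0 0 0.05;0 0 0 0 0.05;0 0 0 0 0.05'
```

```text
time_s: 6.1
tool_pos: [0.5883, -0.254, 0.0244]
tool_rot: [179.9, 0.0, 79.7]
force: [0.2, 0.2, -0.8]
grip_width: 0.0743
grasp_force: 0.0
time_s: 6.6
tool_pos: [0.5878, -0.2537, 0.0237]
tool_rot: [180.0, 0.0, 79.7]
force: [-0.7, -0.1, 4.3]
grip_width: 0.0614
grasp_force: 20.0
```

```bash
python3 -m creep '0 0 0 0 0.075;0 0 -0.002 0 0.075;0 0 0 0 0.075;0 0 0 0 0.05;0 0 0 0 0.05;0 0 0 0 0.05' 20; python3 -m creep '0 0 0.005 0 0.05;0 0 0.01 0 0.05;0 0 0.015 0 0.05;0 0 0.03 0 0.05;0 0 0.04 0 0.05;0 0 0.02 0 0.05;0 0 0 0 0.05'
python3 - <<'E'
from h import *
snap("wrist","h.png");print(get_obs()["tool_pos"],get_obs()["tool_rot"],get_obs()["force"])
E
```

```text
time_s: 7.35
tool_pos: [0.5877, -0.2536, 0.0212]
tool_rot: [180.0, 0.0, 79.7]
force: [0.2, 0.9, -0.9]
grip_width: 0.0616
grasp_force: 20.0
time_s: 8.22
tool_pos: [0.5888, -0.254, 0.1434]
tool_rot: [179.8, 0.1, 79.7]
force: [-0.1, -0.4, -2.0]
grip_width: 0.0614
grasp_force: 20.0
[ 0.58763879 -0.25367551  0.14145421] [1.79964537e+02 2.55435632e-02 7.97240474e+01] [-0.02490361 -0.6807264  -2.34734781]
```

View pics/h.png

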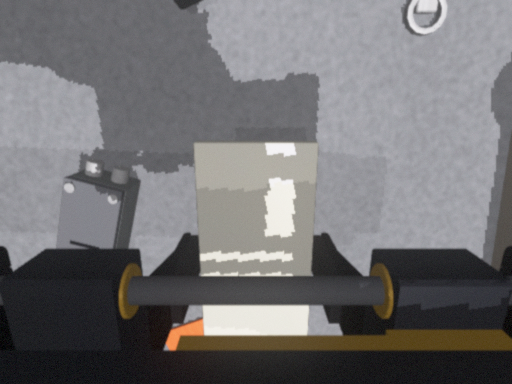

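The sheet hangs flat between the fingers (far edge at row 143). I'll carry it over the big box.

```bash
python3 -m creep '0.001 0.02 0 2 0.05;0.001 0.035 0 3 0.05;0.001 0.04 0 3 0.05;0.001 0.04 0 3.6 0.05;0.001 0.04 0 3 0.05;0.001 0.035 0 3 0.05;0.0015 0.02 0 2 0.05;0.0015 0.009 0 2 0.05';  python3 -m creep '0 0 0 0 0.05;0 0 0 0 0.05;0 0 0 0 0.05;0 0 0 0 0.05'
python3 - <<'E'
from h import *
C=cams.calibration("wrist");g=cv2.cvtColor(snap("wrist","last.png"),cv2.COLOR_RGB2GRAY);o=get_obs();print(o["tool_pos"],o["tool_rot"])
z=o["tool_pos"][2]-.0132
col=g[100:200,250].astype(int)
u=[250,100+np.abs(np.diff(col)).argmax()];p=ray("wrist",u,z,C);y=np.radians(o["tool_rot"][2]);a=np.array([np.cos(y),np.sin(y)])
print(u,(p[:2]-o["tool_pos"][:2])@a,"half 0.062")
print(np.round(col[::4]))
P=[ray("wrist",(c,r),z,C)[:2] for c,r in [(195,143),(316,143)]]
h=cv2.imread("pics/h.png",0)[100:200,250].astype(int);print(h[::4])
for r in finder.masks_of("sheet","wrist")[:1]:
    m=r["mask"];rows=np.where(m[:,255])[0];print(rows.min(),(ray("wrist",(255,rows.min()),z,C)[:2]-o["tool_pos"][:2])@a)
E
```

```text
time_s: 9.28
tool_pos: [0.5966, -0.0124, 0.1414]
tool_rot: [180.0, 0.0, 101.6]
force: [-1.1, -0.2, -1.0]
grip_width: 0.0615
grasp_force: 20.0
time_s: 9.78
tool_pos: [0.5966, -0.0155, 0.1412]
tool_rot: [-180.0, 0.0, 101.2]
force: [0.2, -0.6, -1.9]
grip_width: 0.0615
grasp_force: 20.0
[ 0.59661573 -0.01524678  0.14125083] [-1.79997539e+02  7.60970733e-03  1.01265383e+02]
[250, np.int64(141)] 0.06234628848042905 half 0.062
[107  82  99  99  97 101  98 103 100  98  93 167 171 171 170 171 172 173
 171 168 172 169 172 170 169]
[107 112 108 108 110 107 112 103 100  99 101 172 175 172 172 173 175 175
 173 173 172 171 173 153 152]
141 0.062342299047504254
```

```bash
python3 -m creep '0 0.001 -0.01 0 0.05;0 0 -0.015 0 0.05;0 0 -0.012 0 0.05;0 0 -0.006 0 0.05;0 0 -0.002 0 0.05;0 0 -0.001 0 0.05;0 0 0 0 0.05;0 0 0 0 0.05'
```

```text
time_s: 10.88
tool_pos: [0.5969, -0.0136, 0.0957]
tool_rot: [180.0, 0.0, 101.3]
force: [1.0, 0.7, -1.2]
grip_width: 0.0617
grasp_force: 20.0
```

```bash
python3 -m creep '0 0 -0.001 0 0.05;0 0 -0.001 0 0.05;0 0 0 0 0.05;0 0 0 0 0.05'
```

```text
time_s: 11.38
tool_pos: [0.5966, -0.0136, 0.0933]
tool_rot: [180.0, 0.0, 101.3]
force: [0.0, -0.1, -1.6]
grip_width: 0.0616
grasp_force: 20.0
```

```bash
python3 -m creep '0 0 -0.001 0 0.05;0 0 0 0 0.05;0 0 0 0 0.05'; python3 -m creep '0 0 -0.001 0 0.05;0 0 0 0 0.05;0 0 0 0 0.05'
```

```text
time_s: 11.75
tool_pos: [0.5966, -0.0137, 0.0922]
tool_rot: [-180.0, 0.0, 101.3]
force: [-0.0, 0.0, -1.1]
grip_width: 0.0614
grasp_force: 20.0
time_s: 12.12
tool_pos: [0.5966, -0.0136, 0.0912]
tool_rot: [180.0, -0.0, 101.3]
force: [-0.4, 0.8, -1.3]
grip_width: 0.0617
grasp_force: 20.0
```

```bash
python3 -m creep '0 0 -0.0005 0 0.05;0 0 0 0 0.05;0 0 0 0 0.05'; python3 -m creep '0 0 -0.0005 0 0.05;0 0 0 0 0.05;0 0 0 0 0.05'
```

```text
time_s: 12.5
tool_pos: [0.5966, -0.0136, 0.0912]
tool_rot: [180.0, 0.0, 101.3]
force: [-2.6, 0.4, 4.1]
grip_width: 0.0612
grasp_force: 20.0
time_s: 12.88
tool_pos: [0.5966, -0.0136, 0.0912]
tool_rot: [-180.0, 0.0, 101.3]
force: [-4.2, 0.2, 6.9]
grip_width: 0.0617
grasp_force: 20.0
```

Contact confirmed. I'll release, rise and check the placement.

```bash
python3 -m creep '0 0 0 0 0.065;0 0 0 0 0.087;0 0 0 0 0.087;0 0 0.005 0 0.087;0 0 0.015 0 0.087;0 0 0.03 0 0.087;0 0 0.04 0 0.087;0 0 0.05 0 0.087'; python3 -m creep '0 0 0.06 0 0.087;0 0 0.03 0 0.087;0 0 0.0 0 0.087;0 0 0 0 0.087'
python3 - <<'E'
from h import *
rect("sheet",.078);rect("lower_box",.07)
C=cams.calibration("wrist");snap("wrist","i0.png");i=cv2.imread("pics/i0.png")
o=get_obs();print(o["tool_pos"],o["tool_rot"])
q=np.radians(11.3);R=np.array([[np.cos(q),-np.sin(q)],[np.sin(q),np.cos(q)]])
for x,y in [(-55,-75),(55,-75),(55,75),(-55,75)]:
    u=proj("wrist",list(R@[x/1e3,y/1e3]+[.596,-.0135])+[.07],C);print(u)
x0,y0=150,20
cv2.imwrite("pics/i.png",cv2.resize(i[20:250,150:360],None,fx=2.6,fy=2.6,interpolation=3))
np.save("Ci.npy",np.array(C,dtype=object),allow_pickle=True)
E
```

```text
time_s: 13.88
tool_pos: [0.5962, -0.0135, 0.2321]
tool_rot: [-180.0, -0.0, 101.3]
force: [1.5, -0.5, -0.8]
grip_width: 0.0873
grasp_force: 0.0
time_s: 14.38
tool_pos: [0.5963, -0.0136, 0.3201]
tool_rot: [-180.0, 0.0, 101.3]
force: [-0.8, -0.6, -0.4]
grip_width: 0.0871
grasp_force: 0.0
sheet 0.79 [256.1, 166.9] [array([ 0.5975, -0.0127]), array([0.0622, 0.1243]), np.float64(11.022)]
lower_box 0.73 [234.2, 158.6] [array([ 0.5909, -0.0121]), array([0.1206, 0.1506]), np.float64(12.0356)]
[ 0.59620523 -0.01371092  0.31921482] [-1.79902283e+02 -3.17769998e-02  1.01325548e+02]
[213.33121849 224.8356339 ]
[296.33988046 224.83053983]
[300.94971145 107.02266449]
[208.36944421 107.09643955]
```

View pics/i.png

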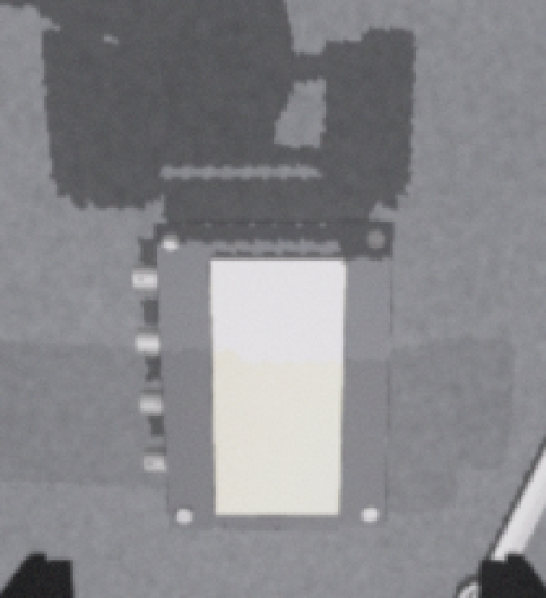

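The sheet lies flat on the box, but the margins look slightly uneven (screws in the crop at (170,243), (376,239), (184,517), (370,515)). I'll compute the offset.

Run:
```python
from h import *
C=np.load("Ci.npy",allow_pickle=True).item()
f=lambda x,y,z:ray("wrist",(150+(x+.5)/2.6-.5,20+(y+.5)/2.6-.5),z,C)[:2]
def rep(P):
    P=np.array(P);a=P[:2].mean(0)-P[2:].mean(0);b=(P[1]+P[2]-P[0]-P[3])/2
    print(P.mean(0),np.linalg.norm(a),np.degrees(np.arctan2(a[1],a[0]))-90,np.linalg.norm(b),np.degrees(np.arctan2(b[1],b[0])))
rep([f(*p,.0715) for p in [(170,243),(376,239),(370,515),(184,517)]])
rep([f(*p,.07) for p in [(158,222),(393,222),(386,529),(169,529)]])
rep([f(*p,.078) for p in [(210,260),(346,260),(339.5,515),(215.5,515)]])
```

```text
[ 0.59652106 -0.01139819] 0.13396212288402942 12.081220141356368 0.09403219365637419 12.1412685514211
[ 0.59715795 -0.0109025 ] 0.1498807663778199 11.651052988822272 0.10880987692724385 11.275849670002046
[ 0.59829517 -0.01367799] 0.12288652282327589 11.19706442026036 0.061523722412756124 11.27678172591445
```

Offset is about 1–2.5 mm and 0.5°, which is well centred. Now the small box.

```bash
python3 -m creep '-0.015 -0.025 0 -4 0.087;-0.02 -0.03 0 -5 0.087;-0.02 -0.03 -0.02 -5 0.087;-0.02 -0.04 -0.03 -6 0.087;-0.02 -0.04 -0.03 -6 0.087;-0.02 -0.035 -0.03 -5 0.087;-0.02 -0.03 -0.02 -5 0.087;-0.015 -0.016 -0.02 -3 0.087';python3 -m creep '0 0 0 0 0.087;0 0 0 0 0.087;0 0 0 0 0.087'
python3 - <<'E'
from h import *
rect("small_box",.045)
C=cams.calibration("wrist");snap("wrist","j0.png");o=get_obs();print(o["tool_pos"],o["tool_rot"])
for n in ("small_box",):
    for r in finder.tip_of(n,"wrist")[:2]: print(r["p"],r["xy"],ray("wrist",r["xy"],0,C))
np.save("Cj.npy",np.array(C,dtype=object),allow_pickle=True)
cv2.imwrite("pics/j.png",cv2.resize(cv2.imread("pics/j0.png")[80:280,140:400],None,fx=3,fy=3,interpolation=3))
E
```

```text
time_s: 15.62
tool_pos: [0.4449, -0.2614, 0.1689]
tool_rot: [-179.9, 0.0, 62.1]
force: [0.5, -0.2, 1.0]
grip_width: 0.0869
grasp_force: 0.0
time_s: 16.0
tool_pos: [0.4482, -0.2586, 0.1714]
tool_rot: [179.9, -0.0, 62.5]
force: [1.6, -0.6, 0.1]
grip_width: 0.0872
grasp_force: 0.0
small_box 0.95 [254.7, 191.2] [array([ 0.4492, -0.2511]), array([0.1133, 0.0465]), np.float64(63.8581)]
[ 0.44748072 -0.25905576  0.17091928] [1.79932220e+02 1.20602154e-03 6.24217468e+01]
0.88 [254.4, 188.3] [ 0.44604781 -0.26143647  0.        ]
```

View pics/j.png

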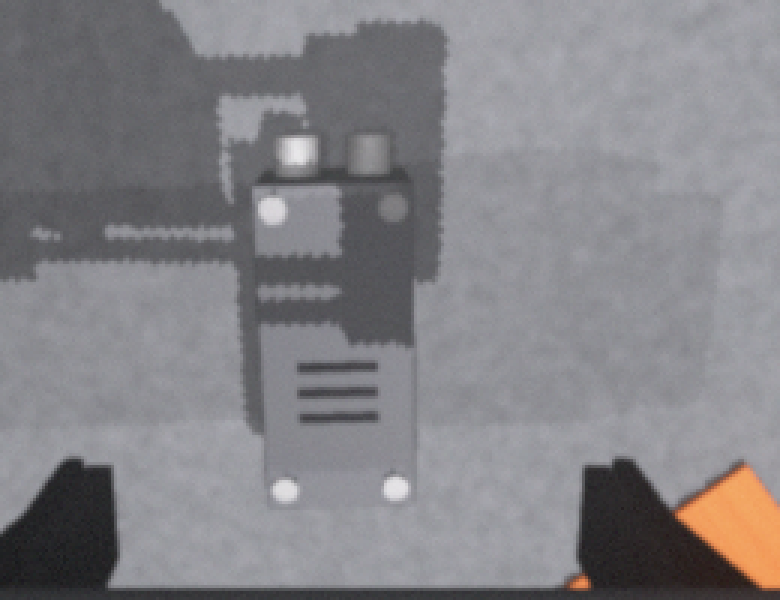

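The crop shows the small box's top with corners at about (254,184), (412,181), (416,507) and (266,506). The stubs are at the far end.

Run:
```python
from h import *
C=np.load("Cj.npy",allow_pickle=True).item()
f=lambda x,y,z:ray("wrist",(140+(x+.5)/3-.5,80+(y+.5)/3-.5),z,C)[:2]
def rep(P):
    P=np.array(P);a=P[:2].mean(0)-P[2:].mean(0);b=(P[1]+P[2]-P[0]-P[3])/2
    print(P.mean(0),np.linalg.norm(a),np.degrees(np.arctan2(a[1],a[0])),np.linalg.norm(b),np.degrees(np.arctan2(b[1],b[0])))
rep([f(*p,.045) for p in [(254,185),(412,181),(416,507),(266,506)]])
rep([f(*p,.046) for p in [(272,211),(392,208),(395,489),(285,491)]])
```

```text
[ 0.44605039 -0.25713981] 0.09947567069351922 63.56307707401419 0.045411357195129363 -27.168840285166983
[ 0.44550432 -0.25753835] 0.08615633943916023 63.74287396750362 0.033804387797158 -26.370636809116746
```

```bash
python3 -m creep '-0.0017 0.0017 -0.03 1 0.087;0 0 -0.04 0 0.087;0 0 -0.04 0 0.087;0 0 -0.025 0 0.087;0 0 -0.008 0 0.087;0 0 0 0 0.087;0 0 0 0 0.03;0 0 0 0 0.03' 30; python3 -m creep '0 0 0 0 0.03;0 0 0 0 0.03;0 0 0 0 0.03;0 0 0 0 0.03;0 0 0 0 0.03'
```

```text
time_s: 17.2
tool_pos: [0.4457, -0.2584, 0.0284]
tool_rot: [179.9, 0.0, 63.3]
force: [-0.9, -0.1, -0.4]
grip_width: 0.0746
grasp_force: 0.0
time_s: 17.82
tool_pos: [0.4449, -0.2579, 0.0274]
tool_rot: [-180.0, 0.0, 63.3]
force: [-1.2, -0.1, 1.7]
grip_width: 0.0455
grasp_force: 30.0
```

```bash
python3 -m creep '0 0 0.01 0 0.03;0 0 0.02 0 0.03;0 0 0.03 0 0.03;0 0 0.04 0 0.03;0 0 0.03 0 0.03;0 0 0.01 0 0.03;0 0 0 0 0.03'; python3 -m creep '0.01 0.016 0 2.5 0.03;0.02 0.03 0 5 0.03;0.022 0.036 0 5.5 0.03;0.024 0.04 0 6 0.03;0.024 0.04 0 6 0.03;0.022 0.036 0 6 0.03;0.02 0.03 0 4.5 0.03;0.011 0.016 0 2.6 0.03';python3 -m creep '0 0 0 0 0.03;0 0 0 0 0.03;0 0 0 0 0.03;0 0 0 0 0.03'
```

```text
time_s: 18.7
tool_pos: [0.4448, -0.2578, 0.1671]
tool_rot: [180.0, 0.0, 63.3]
force: [0.9, -0.1, -4.9]
grip_width: 0.0459
grasp_force: 30.0
time_s: 19.7
tool_pos: [0.5979, -0.0098, 0.1659]
tool_rot: [-179.9, -0.2, 101.8]
force: [0.3, 0.3, -3.2]
grip_width: 0.0457
grasp_force: 30.0
time_s: 20.2
tool_pos: [0.5977, -0.0152, 0.1674]
tool_rot: [-180.0, 0.0, 101.3]
force: [0.2, -0.2, -3.9]
grip_width: 0.0461
grasp_force: 30.0
```

```bash
python3 -m creep '0 0.001 -0.01 0 0.03;0 0 -0.02 0 0.03;0 0 -0.015 0 0.03;0 0 -0.008 0 0.03;0 0 -0.004 0 0.03;0 0 -0.002 0 0.03;0 0 0 0 0.03;0 0 0 0 0.03';python3 -m creep '0 0 -0.001 0 0.03;0 0 0 0 0.03;0 0 0 0 0.03'
```

```text
time_s: 21.2
tool_pos: [0.5983, -0.0129, 0.1088]
tool_rot: [179.9, 0.0, 101.4]
force: [-0.3, -0.2, -3.7]
grip_width: 0.046
grasp_force: 30.0
time_s: 21.58
tool_pos: [0.598, -0.013, 0.1073]
tool_rot: [180.0, 0.0, 101.4]
force: [-0.5, -0.1, -4.3]
grip_width: 0.0458
grasp_force: 30.0
```

```bash
python3 -m creep '0 -0.001 -0.001 0 0.03;0 0 0 0 0.03;0 0 0 0 0.03';python3 -m creep '0 0 -0.0007 0 0.03;0 0 0 0 0.03;0 0 0 0 0.03';python3 -m creep '0 0 -0.0006 0 0.03;0 0 0 0 0.03;0 0 0 0 0.03'
```

```text
time_s: 21.95
tool_pos: [0.5979, -0.014, 0.1063]
tool_rot: [180.0, 0.0, 101.4]
force: [-0.3, 0.8, -3.8]
grip_width: 0.0459
grasp_force: 30.0
time_s: 22.32
tool_pos: [0.5979, -0.0139, 0.1056]
tool_rot: [180.0, 0.0, 101.4]
force: [-0.6, 1.4, -3.4]
grip_width: 0.0461
grasp_force: 30.0
time_s: 22.7
tool_pos: [0.598, -0.0139, 0.1054]
tool_rot: [180.0, 0.0, 101.4]
force: [-1.7, 0.3, 1.4]
grip_width: 0.0457
grasp_force: 30.0
```

Contact. I'll release, rise and check the stack.

```bash
python3 -m creep '0 0 -0.0003 0 0.03;0 0 0 0 0.05;0 0 0 0 0.087;0 0 0 0 0.087;0 0 0.01 0 0.087;0 0 0.03 0 0.087;0 0 0.04 0 0.087;0 0 0.05 0 0.087'; python3 -m creep '0 0 0.05 0 0.087;0 0 0.03 0 0.087;0 0 0.0 0 0.087;0 0 0 0 0.087'
python3 - <<'E'
from h import *
rect("small_box",.123);rect("sheet",.078)
C=cams.calibration("wrist");snap("wrist","k0.png");np.save("Ck.npy",np.array(C,dtype=object),allow_pickle=True)
cv2.imwrite("pics/k.png",cv2.resize(cv2.imread("pics/k0.png")[20:250,150:360],None,fx=2.6,fy=2.6,interpolation=3))
E
```

```text
time_s: 23.7
tool_pos: [0.5975, -0.0139, 0.2359]
tool_rot: [-180.0, -0.0, 101.4]
force: [0.0, -0.1, -0.3]
grip_width: 0.0866
grasp_force: 0.0
time_s: 24.2
tool_pos: [0.5976, -0.0139, 0.3142]
tool_rot: [-180.0, -0.0, 101.4]
force: [-0.6, -0.6, -0.5]
grip_width: 0.087
grasp_force: 0.0
small_box 0.84 [259.3, 175.7] [array([ 0.5978, -0.007 ]), array([0.0463, 0.113 ]), np.float64(10.9634)]
sheet 0.6 [231.9, 146.6] [array([ 0.5732, -0.0172]), array([0.0116, 0.121 ]), np.float64(10.0185)]
```

View pics/k.png

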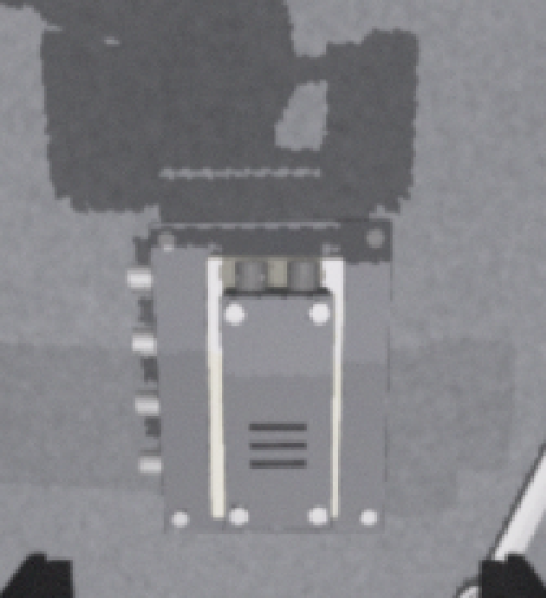

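The stack stands centred: small box in the middle of the sheet and aligned with it, stubs at the top. Next, the knob.

```bash
python3 -m creep '0.002 0.03 0.01 -1 0.087;0.003 0.04 0.01 -1 0.087;0.003 0.045 0 -1 0.087;0.003 0.045 0 -1 0.087;0.003 0.045 0 -1 0.087;0.003 0.04 0 -1 0.087;0.002 0.03 0 0 0.087;0.001 0.01 0 0 0.087';python3 -m creep '0 0 0 0 0.087;0 0 0 0 0.087;0 0 0 0 0.087;0 0 0 0 0.087'
cat >> h.py <<'E'
def knob():
    C=cams.calibration("wrist");snap("wrist","knob.png");o=get_obs();print(np.round(o["tool_pos"],4),np.round(o["tool_rot"],1))
    np.save("Cn.npy",np.array(C,dtype=object),allow_pickle=True)
    for n,z in [("knob_grip",.1095),("knob_pointer",.082),("ring_mark",.082),("control_unit",0)]:
        for r in finder.tip_of(n,"wrist")[:3]: print(n,round(r["p"],2),np.round(r["xy"],1),np.round(ray("wrist",r["xy"],z,C)[:2],4))
    for r in finder.masks_of("control_unit","wrist")[:1]:
        c=max(cv2.findContours(r["mask"].astype(np.uint8),0,2)[0],key=cv2.contourArea)[:,0]
        print("unit",cv2.minAreaRect(np.array([ray("wrist",u,.074,C)[:2] for u in c],np.float32)))
E
python3 -c "from h import *;knob()"
```

```text
time_s: 25.45
tool_pos: [0.617, 0.2735, 0.3338]
tool_rot: [-179.9, -0.0, 95.6]
force: [0.6, -0.4, 0.6]
grip_width: 0.087
grasp_force: 0.0
time_s: 25.95
tool_pos: [0.6182, 0.2701, 0.3349]
tool_rot: [180.0, 0.0, 95.3]
force: [0.2, -0.0, 0.5]
grip_width: 0.0866
grasp_force: 0.0
[0.6181 0.2704 0.3349] [180.    0.   95.4]
knob_grip 0.79 [250.  144.4] [0.6102 0.3035]
knob_pointer 0.61 [264.4 110.3] [0.6238 0.3422]
ring_mark 0.93 [282.1 132.1] [0.648  0.3186]
control_unit 0.63 [258.  138.9] [0.6208 0.2987]
unit ((0.6140555739402771, 0.3031119406223297), (0.17070166766643524, 0.18514229357242584), 87.93985748291016)
```

```bash
cat > prof.py <<'E'
from h import *
C=np.load("Cn.npy",allow_pickle=True).item();g=cv2.imread("pics/knob.png",0)
def rectify(z,c,half=.07,s=.0005):
    n=int(2*half/s);X=[[c[0]-half,c[1]-half],[c[0]+half,c[1]-half],[c[0]+half,c[1]+half],[c[0]-half,c[1]+half]]
    S=np.float32([proj("wrist",x+[z],C) for x in X]);D=np.float32([[0,0],[n,0],[n,n],[0,n]])
    return cv2.warpPerspective(g,cv2.getPerspectiveTransform(S,D),(n,n),flags=cv2.INTER_LINEAR)
def axis(c):
    # scale ring: outer edge grey/white circle at unit top
    I=cv2.GaussianBlur(rectify(.076,c),(5,5),0)
    h=cv2.HoughCircles(I,cv2.HOUGH_GRADIENT_ALT,1,20,param1=120,param2=.6,minRadius=50,maxRadius=130)
    if h is not None:
        for x,y,r in h[0][:6] if h.ndim==3 else h[:6]: print("circle",c[0]-.07+x*.0005,c[1]-.07+y*.0005,r*.0005)
def prof(c):
    I=rectify(.082,c).astype(float)
    for r0,r1 in [(.034,.039),(.043,.052)]:
        th=np.arange(-20,130,3);v=[np.mean([I[int((.07+r*np.sin(t))/.0005),int((.07+r*np.cos(t))/.0005)] for r in np.linspace(r0,r1,8)]) for t in np.radians(th)]
        print(r0,[(int(a),int(b)) for a,b in zip(th,v)])
import sys
c=[float(sys.argv[1]),float(sys.argv[2])];axis(c);prof(c)
E
python3 prof.py .6105 .3035
```

```text
circle 0.61149997 0.3035 0.054006997
circle 0.61149997 0.3035 0.03198213
0.034 [(-20, 139), (-17, 143), (-14, 143), (-11, 144), (-8, 143), (-5, 143), (-2, 143), (1, 142), (4, 141), (7, 141), (10, 141), (13, 142), (16, 143), (19, 143), (22, 143), (25, 142), (28, 144), (31, 142), (34, 142), (37, 142), (40, 142), (43, 141), (46, 140), (49, 135), (52, 124), (55, 126), (58, 133), (61, 139), (64, 141), (67, 149), (70, 164), (73, 159), (76, 135), (79, 106), (82, 111), (85, 101), (88, 92), (91, 92), (94, 99), (97, 114), (100, 113), (103, 103), (106, 100), (109, 106), (112, 118), (115, 124), (118, 131), (121, 136), (124, 139), (127, 140)]
0.043 [(-20, 159), (-17, 139), (-14, 141), (-11, 146), (-8, 147), (-5, 145), (-2, 152), (1, 176), (4, 148), (7, 145), (10, 145), (13, 144), (16, 148), (19, 200), (22, 218), (25, 154), (28, 138), (31, 143), (34, 143), (37, 138), (40, 129), (43, 130), (46, 105), (49, 97), (52, 94), (55, 93), (58, 94), (61, 93), (64, 107), (67, 108), (70, 104), (73, 112), (76, 121), (79, 123), (82, 122), (85, 130), (88, 150), (91, 122), (94, 113), (97, 110), (100, 112), (103, 121), (106, 126), (109, 152), (112, 131), (115, 122), (118, 118), (121, 114), (124, 104), (127, 105)]
```

The axis is at (0.6115, 0.3035), the pointer at about 72.4° and the mark at about 22°, so the turn is roughly 50° clockwise (0.88 rad, within the stated range). I'll move above and re-measure.

```bash
python3 -m creep '-0.001 0.006 -0.02 -5 0.06;-0.002 0.008 -0.03 -5 0.06;-0.002 0.008 -0.03 -5 0.06;-0.001 0.007 -0.03 -5 0.06;-0.001 0.004 -0.02 -3 0.06;0 0 0 0 0.06;0 0 0 0 0.06;0 0 0 0 0.06'
python3 -c "from h import *;knob()"; python3 prof.py .6115 .3035
```

```text
time_s: 27.25
tool_pos: [0.6117, 0.3042, 0.2062]
tool_rot: [179.9, -0.1, 72.4]
force: [0.5, 0.2, -0.1]
grip_width: 0.0598
grasp_force: 0.0
[0.6116 0.3041 0.206 ] [ 1.799e+02 -1.000e-01  7.240e+01]
knob_grip 0.61 [254.8 209.7] [0.6118 0.3034]
knob_pointer 0.76 [255.8 156.3] [0.6243 0.3397]
ring_mark 0.88 [289.8 172.3] [0.6479 0.3177]
control_unit 0.81 [263.5 174.1] [0.6226 0.3051]
unit ((0.6148815751075745, 0.30398380756378174), (0.16890473663806915, 0.18333058059215546), 87.9788818359375)
circle 0.61149997 0.30150002 0.054099664
circle 0.61149997 0.30150002 0.032214414
0.034 [(-20, 149), (-17, 149), (-14, 149), (-11, 149), (-8, 149), (-5, 148), (-2, 150), (1, 149), (4, 148), (7, 148), (10, 148), (13, 123), (16, 101), (19, 88), (22, 85), (25, 86), (28, 85), (31, 85), (34, 85), (37, 87), (40, 86), (43, 84), (46, 85), (49, 85), (52, 85), (55, 85), (58, 88), (61, 86), (64, 87), (67, 89), (70, 116), (73, 144), (76, 143), (79, 99), (82, 87), (85, 88), (88, 85), (91, 85), (94, 86), (97, 91), (100, 99), (103, 114), (106, 123), (109, 125), (112, 126), (115, 114), (118, 92), (121, 86), (124, 85), (127, 87)]
0.043 [(-20, 190), (-17, 152), (-14, 151), (-11, 152), (-8, 152), (-5, 152), (-2, 124), (1, 125), (4, 94), (7, 91), (10, 90), (13, 89), (16, 89), (19, 121), (22, 143), (25, 119), (28, 89), (31, 89), (34, 88), (37, 87), (40, 88), (43, 95), (46, 117), (49, 98), (52, 99), (55, 99), (58, 98), (61, 99), (64, 100), (67, 131), (70, 99), (73, 99), (76, 99), (79, 109), (82, 152), (85, 154), (88, 198), (91, 154), (94, 141), (97, 119), (100, 97), (103, 96), (106, 96), (109, 106), (112, 97), (115, 89), (118, 96), (121, 108), (124, 120), (127, 113)]
```

```bash
python3 -m creep '0 -0.001 -0.03 1 0.06;0 0 -0.035 0 0.06;0 0 -0.02 0 0.06;0 0 -0.008 0 0.06;0 0 -0.003 0 0.06;0 0 0 0 0.06;0 0 0 0 0.06;0 0 0 0 0' 20;python3 -m creep '0 0 0 0 0;0 0 0 0 0;0 0 0 0 0;0 0 0 0 0;0 0 0 0 0;0 0 0 0 0'
```

```text
time_s: 28.55
tool_pos: [0.6113, 0.3032, 0.1094]
tool_rot: [179.9, -0.0, 73.4]
force: [0.4, -0.2, -0.2]
grip_width: 0.0556
grasp_force: 0.0
time_s: 29.3
tool_pos: [0.6113, 0.303, 0.1087]
tool_rot: [180.0, -0.0, 73.4]
force: [0.3, -0.4, -0.2]
grip_width: 0.014
grasp_force: 20.0
```

```bash
python3 -m creep '0 0 0 -5 0;0 0 0 -6 0;0 0 0 -6 0;0 0 0 -7 0;0 0 0 -7 0;0 0 0 -7 0;0 0 0 -6 0;0 0 0 -5 0';python3 -m creep '0 0 0 0 0;0 0 0 0 0;0 0 0 0 0;0 0 0 0 0'
python3 -c "from h import *;knob()"; python3 prof.py .6113 .303
```

```text
time_s: 30.3
tool_pos: [0.6117, 0.3026, 0.1087]
tool_rot: [179.9, -0.1, 24.2]
force: [2.0, -1.1, -1.2]
grip_width: 0.0136
grasp_force: 20.0
time_s: 30.8
tool_pos: [0.6116, 0.3025, 0.1086]
tool_rot: [180.0, -0.0, 24.4]
force: [4.9, -1.5, -2.0]
grip_width: 0.0136
grasp_force: 20.0
[0.6116 0.3026 0.1087] [180.   -0.   24.4]
knob_grip 0.92 [254.7 270.1] [0.6118 0.3037]
knob_pointer 0.85 [257.4 179. ] [0.6493 0.3191]
ring_mark 0.69 [257.4 180.2] [0.6487 0.3188]
control_unit 0.77 [260.1 193.6] [0.6215 0.3034]
unit ((0.6258392333984375, 0.30332985520362854), (0.1682843714952469, 0.1626916229724884), 88.08368682861328)
circle 0.6118 0.303 0.054387048
0.034 [(-20, 79), (-17, 79), (-14, 81), (-11, 81), (-8, 80), (-5, 82), (-2, 82), (1, 82), (4, 82), (7, 84), (10, 82), (13, 83), (16, 83), (19, 84), (22, 133), (25, 136), (28, 132), (31, 82), (34, 83), (37, 83), (40, 82), (43, 81), (46, 82), (49, 82), (52, 82), (55, 82), (58, 81), (61, 80), (64, 80), (67, 80), (70, 79), (73, 78), (76, 78), (79, 78), (82, 78), (85, 78), (88, 76), (91, 77), (94, 76), (97, 76), (100, 75), (103, 75), (106, 75), (109, 75), (112, 73), (115, 43), (118, 26), (121, 27), (124, 25), (127, 24)]
0.043 [(-20, 120), (-17, 87), (-14, 87), (-11, 100), (-8, 131), (-5, 135), (-2, 137), (1, 186), (4, 138), (7, 138), (10, 132), (13, 136), (16, 136), (19, 152), (22, 225), (25, 214), (28, 127), (31, 134), (34, 134), (37, 129), (40, 128), (43, 161), (46, 123), (49, 114), (52, 112), (55, 122), (58, 120), (61, 112), (64, 134), (67, 91), (70, 85), (73, 85), (76, 83), (79, 82), (82, 82), (85, 93), (88, 90), (91, 80), (94, 79), (97, 78), (100, 78), (103, 77), (106, 79), (109, 109), (112, 77), (115, 42), (118, 29), (121, 29), (124, 29), (127, 26)]
```

```bash
cat > fine.py <<'E'
import sys; sys.argv=["x",".6117",".3028"]
from prof import *
I=rectify(.082,c,s=.00025).astype(np.float32)
for r0,r1 in [(.034,.036),(.036,.039),(.042,.046),(.046,.051)]:
    th=np.arange(10,40,.5);v=np.array([np.mean([cv2.getRectSubPix(I,(1,1),((.07+r*np.cos(t))/.00025,(.07+r*np.sin(t))/.00025))[0,0] for r in np.linspace(r0,r1,6)]) for t in np.radians(th)])
    m=v>(v.min()+v.max())/2; print(r0,th[m].min(),th[m].max(),th[m].mean())
E
python3 fine.py
```

```text
circle 0.60870004 0.3048 0.055309307
0.034 [(-20, 80), (-17, 80), (-14, 81), (-11, 82), (-8, 82), (-5, 82), (-2, 82), (1, 82), (4, 85), (7, 87), (10, 83), (13, 82), (16, 83), (19, 84), (22, 126), (25, 137), (28, 136), (31, 85), (34, 83), (37, 83), (40, 82), (43, 82), (46, 82), (49, 82), (52, 82), (55, 82), (58, 81), (61, 81), (64, 80), (67, 79), (70, 79), (73, 78), (76, 78), (79, 78), (82, 78), (85, 78), (88, 77), (91, 77), (94, 76), (97, 76), (100, 75), (103, 75), (106, 75), (109, 75), (112, 74), (115, 51), (118, 27), (121, 26), (124, 25), (127, 24)]
0.043 [(-20, 118), (-17, 87), (-14, 88), (-11, 101), (-8, 134), (-5, 136), (-2, 138), (1, 175), (4, 138), (7, 137), (10, 133), (13, 137), (16, 136), (19, 142), (22, 225), (25, 222), (28, 122), (31, 134), (34, 134), (37, 131), (40, 126), (43, 143), (46, 127), (49, 117), (52, 114), (55, 118), (58, 120), (61, 115), (64, 120), (67, 99), (70, 86), (73, 85), (76, 83), (79, 83), (82, 82), (85, 86), (88, 102), (91, 80), (94, 79), (97, 78), (100, 78), (103, 77), (106, 78), (109, 113), (112, 76), (115, 50), (118, 29), (121, 29), (124, 28), (127, 26)]
0.034 21.5 29.5 25.5
0.036 21.5 29.0 25.25
0.042 19.5 26.0 22.75
0.046 20.0 25.5 22.75
```

```bash
python3 -m creep '0 0 0 -1.5 0;0 0 0 -1 0;0 0 0 0 0;0 0 0 0 0;0 0 0 0 0'
python3 -c "from h import *;knob()"; python3 fine.py|tail -4
```

```text
time_s: 31.72
tool_pos: [0.6116, 0.3025, 0.1087]
tool_rot: [180.0, -0.0, 21.9]
force: [4.0, -1.3, -2.6]
grip_width: 0.014
grasp_force: 20.0
[0.6116 0.3025 0.1087] [180.   -0.   21.9]
knob_grip 0.66 [257.4 267.4] [0.6137 0.3031]
knob_pointer 0.9 [256.5 180.4] [0.649  0.3176]
ring_mark 0.76 [254.8 178.7] [0.6496 0.3188]
control_unit 0.8 [262.4 194.1] [0.6218 0.3011]
unit ((0.6290347576141357, 0.30299830436706543), (0.16826236248016357, 0.15687082707881927), 88.43367767333984)
0.034 19.0 27.0 23.0
0.036 19.0 26.0 22.5
0.042 19.5 26.0 22.75
0.046 20.0 25.5 22.75
```

Aligned. I'll release, rise and verify everything.

```bash
python3 -m creep '0 0 0 0 0.03;0 0 0 0 0.06;0 0 0 0 0.06;0 0 0.01 0 0.06;0 0 0.03 0 0.06;0 0 0.04 0 0.06;0 0 0.05 0 0.06;0 0 0.01 0 0.06';python3 -m creep '0 0 0.04 0 0.06;0 0 0 0 0.06;0 0 0 0 0.06;0 0 0 0 0.06'
python3 -c "from h import *;knob()"; python3 fine.py|tail -4
python3 - <<'E'
from h import *
for cam in ("scene","side"):
    snap(cam)
    for n,z in [("small_box",.078),("sheet",.07),("lower_top",.07)]:
        print(cam,n,[(round(r["p"],2),np.round(ray(cam,r["xy"],z)[:2],3)) for r in finder.tip_of(n,cam)[:2]])
E
```

```text
time_s: 33.02
tool_pos: [0.6123, 0.3046, 0.2544]
tool_rot: [-179.9, -0.5, 21.9]
force: [0.2, 0.1, -0.7]
grip_width: 0.0596
grasp_force: 0.0
time_s: 33.52
tool_pos: [0.6104, 0.3027, 0.2869]
tool_rot: [180.0, 0.2, 21.9]
force: [-1.2, 0.2, 0.5]
grip_width: 0.0596
grasp_force: 0.0
[0.6104 0.3027 0.287 ] [180.    0.2  21.9]
knob_grip 0.83 [255.5 181.4] [0.6122 0.304 ]
knob_pointer 0.85 [259.2 140.8] [0.6495 0.3146]
ring_mark 0.55 [255.2 138.5] [0.6501 0.3196]
control_unit 0.78 [259.9 156. ] [0.6222 0.3015]
unit ((0.6159582138061523, 0.3038967251777649), (0.17089098691940308, 0.18369755148887634), 88.25526428222656)
0.034 10.0 27.0 18.5
0.036 17.5 26.0 21.75
0.042 19.5 26.0 22.75
0.046 19.5 25.5 22.5
scene small_box [(0.89, array([ 0.599, -0.01 ]))]
scene sheet [(0.6, array([ 0.604, -0.019]))]
scene lower_top [(0.93, array([ 0.6  , -0.017])), (0.3, array([ 0.478, -0.072]))]
side small_box [(0.94, array([ 0.597, -0.011]))]
side sheet [(0.71, array([ 0.594, -0.009]))]
side lower_top [(0.72, array([ 0.594, -0.018])), (0.27, array([ 0.391, -0.097]))]
```

```bash
python3 -c "from cell import ticket;print(ticket.sign_off())"
```

```text
the job is handed in; nothing more can be done
None
```

I handed the job in at about 34 s: the sheet lies about 2.5 mm off-centre on the big box, the small box stands mid-sheet lined up with it, and the knob pointer is within about 1° of the raised mark.

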